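Clear the rejects and hold the lens over the doubtful candle lid

TASK

Put both lids with a red sticker into the reject tub with the red rim. Then take the reading lens by its handle and hold it level and still over the lid with the yellow sticker, centred on it, the middle of its frame at the height of the gauge's red pointer; finish while you are still holding it there in the air. Leave the yellow and green lids, the gauge's pointer and everything else on the bench where they are.

Things in the scene. Friction and masses are not known exactly. Their poses are not given: they have to be found in the camera images.
- lid_red1_center (a point): reject: metal screw lid lying top up: a solid-looking flat drum 55 mm across and 15 mm high, silver, with a round red sticker (19 mm across, 11 mm off centre towards the lid's own +x) on top; about 18 g. The point is the lid's centre, 7.5 mm above its underside. It lies on the inspection mat in one of four places in a 100 mm square (which lid is where changes).
- lid_red2_center (a point): the other reject, alike: metal screw lid lying top up: a solid-looking flat drum 55 mm across and 15 mm high, silver, with a round red sticker (19 mm across, 11 mm off centre towards the lid's own +x) on top; about 18 g. The point is the lid's centre, 7.5 mm above its underside. It lies on the inspection mat in one of four places in a 100 mm square (which lid is where changes).
- lid_yellow_center (a point): the doubtful lid to be looked at: metal screw lid lying top up: a solid-looking flat drum 55 mm across and 15 mm high, silver, with a round yellow sticker (19 mm across, 11 mm off centre towards the lid's own +x) on top; about 18 g. The point is the lid's centre, 7.5 mm above its underside. It lies on the inspection mat in one of four places in a 100 mm square (which lid is where changes). It stays where it lies.
- lid_green_center (a point): passed lid: metal screw lid lying top up: a solid-looking flat drum 55 mm across and 15 mm high, silver, with a round green sticker (19 mm across, 11 mm off centre towards the lid's own +x) on top; about 18 g. The point is the lid's centre, 7.5 mm above its underside. It lies on the inspection mat in one of four places in a 100 mm square (which lid is where changes). It stays where it lies.
- lid_red1: the lid itself (same as lid_red1_center); origin at the centre of its underside, z up.
- lid_red2: the lid itself (same as lid_red2_center); origin at the centre of its underside, z up.
- lid_yellow: the lid itself (same as lid_yellow_center); origin at the centre of its underside, z up.
- mat: dark green inspection mat, 220 x 220 x 2 mm, fixed on the table, no obstacle; origin at the centre of its underside, sides along its x and y; the four lid places lie at x and y = +50 or -50 mm.
- tub_in (a point): reject tub: open frosted plastic tub with a red rim and a red tape band below it, fixed; outside 240 mm (its x) by 170 mm (its y) by 75 mm high, walls and floor 3 mm, rim 6 mm wider all round. The point is the middle of its inner floor, 3 mm above the table; z up. It stands to the robot's left or right.
- tub: the reject tub itself; origin at the centre of its underside, 3 mm below tub_in.
- lens_center (a point): lighted reading lens lying flat on the table, on the side opposite the tub: black round frame 72 mm across and 14 mm high with clear glass, and a flat-sided black handle 20 mm wide and 16 mm high that runs from the frame towards the lens's own -x, its end 147 mm from the lens's centre. The point is the centre of the lens, half-way up the frame, 7 mm above its underside. Its own x points from the handle to the glass, its z up through the glass.
- lens_grip (a point): point on the lens's handle for the grasp, close to its centre of mass: 65 mm from the lens's centre towards the lens's own -x, 8 mm above the underside; the handle's flat sides face the lens's own +y and -y, 20 mm apart.
- lens: the lens itself (about 110 g); origin 7 mm below lens_center.
- focus_mark (a point): tip of the red pointer of the bench height gauge, half-way up the pointer (4 mm thick, 12 mm wide, 34 mm long, pointing to the gauge's own -x, which is roughly the robot's right). Its height above the table changes from start to start (100 to 145 mm) and is the working height of the lens: the height at which the middle of the lens's frame, half-way up, is to be held. The mark's z points up.
- gauge: bench height gauge, fixed, at the far left corner of the mat as seen from the robot: grey cast base 75 x 60 x 38 mm with an upright steel rule 25 mm wide to 237 mm high and a sliding carriage with the red pointer; origin at the centre of the base's underside. The pointer's tip is 41 mm from the rule.
- jar_pink_center (a point): candle in a glass jar, pink wax, 61 mm across, 74 mm high with a wooden wick to 86 mm, loose; the point is its centre, 37 mm above its underside. Bystander.
- jar_blue_center (a point): candle in a glass jar, light blue wax, 61 mm across, 74 mm high with a wooden wick to 86 mm, loose; the point is its centre, 37 mm above its underside. Bystander.
- jar_plum_center (a point): candle in a glass jar, dark plum wax, 61 mm across, 74 mm high with a wooden wick to 86 mm, loose; the point is its centre, 37 mm above its underside. Bystander.
- stack_center (a point): stack of three silver lids without stickers, 55 mm across, 46 mm high, loose; the point is half-way up. Bystander.
- snips_center (a point): wire snips with red handles, 130 mm long, 16 mm high, lying loose on the table; the point is near the pivot, 8 mm up. Bystander.
- hook_center (a point): white hook pen with a thin bent steel tip, 145 mm long, 10 mm thick, lying loose; the point is on its barrel, 5 mm up. Bystander.

How it is judged:
On the way, in this order (a step that is already met when the one before it is completed fails the run):
1. both red-sticker lids lie released in the reject tub (x of lid_red1_center in the frame of tub_in between -0.115 and 0.115 m and y of lid_red1_center in the frame of tub_in between -0.08 and 0.08 m and z of each of lid_red1_center, lid_red2_center in the frame of tub_in below 0.055 m and x of lid_red2_center in the frame of tub_in between -0.115 and 0.115 m and y of lid_red2_center in the frame of tub_in between -0.08 and 0.08 m and contact force between each of lid_red1, lid_red2 and the fingers below 0.1 N and linear speed of each of lid_red1, lid_red2 below 0.03 m/s), for 0.2 s.
2. the lens is held level and still over the yellow-sticker lid at the height of the red pointer (horizontal distance between lens_center and lid_yellow_center below 0.012 m and z of lens_center in the frame of focus_mark between -0.007 and 0.007 m and angle between lens_center's own z axis and vertical below 0.12 rad and contact force between lens and the fingers above 0.5 N and linear speed of lens below 0.02 m/s and angular speed of lens below 0.15 rad/s and contact force between lens and gauge below 0.1 N and contact force between lens and tub below 0.1 N and contact force between lens and lid_yellow below 0.1 N), for 0.5 s.
At the end, for the whole second after the job is handed in: Fingers hold the lens, nothing else touches it: still, level within 7 degrees, centre within 12 mm sideways of the yellow lid's and within 7 mm of the red pointer's height. Both red lids lie released at rest in the tub; yellow and green lids within 12 mm of their starts (all of step 1 and all of step 2 and distance of each of lid_yellow_center, lid_green_center from where it was at the start of the episode below 0.012 m); the arm keeps its last pose, push and grip.
It fails at once if the yellow or green lid is pushed away (over 12 mm) (distance of any of lid_yellow_center, lid_green_center from where it was at the start of the episode above 0.012 m).
It fails at once if the gauge's pointer is shifted (over 4 mm) (distance of focus_mark from where it was at the start of the episode above 0.004 m).
It fails at once if a bystander (jar, stack of lids, snips, hook pen) is moved over 20 mm (distance of any of jar_pink_center, jar_blue_center, jar_plum_center, stack_center, snips_center, hook_center from where it was at the start of the episode above 0.02 m).
It also fails if it takes over 72 s, if anything falls off the work surface, if the arm or the gripper's body presses on something with over 40 N, if the wrist force passes 120 N, or if a joint passes its speed limit or range.

ROBOT

A 7-joint arm with a two-finger parallel gripper is mounted at the origin on the work surface. World frame = base frame: x ahead of the robot, y to its left, z up, the work surface at z = 0. Lengths are in m, angles in rad, forces in N, time in s.
With the tool pointing down it reaches from about 0.425 to 0.925 m from the base axis. Payload 6.8 kg.
Tool frame: the origin (TCP) lies between the finger pads; the fingertips stand 11 mm ahead of it and the grasp point (between the pads) lies 8 mm behind it; z points along the fingers, y is the line along which they close (so a half turn about z gives the same grasp; the last joint's range is limited). The gripper opens to 85 mm and grips with 20 to 120 N. Pads are 22 mm wide; open, the fingers measure 114 mm over their backs; the gripper's body (76 mm by 85 mm) begins 54 mm behind the grasp point. The pads swing forward as they close: fully open they stand 13 mm farther back than shut.
Start: joints at [1.124, 0.477, 0.022, 1.555, -0.011, 1.109, -0.083], TCP at [0.224, -0.637, 0.242] pointing down, gripper open.
Joint ranges: [-2.96, 2.96], [-0.34, 2.1], [-1.41, 1.46], [0.24, 2.44], [-1.37, 4.51], [0.17, 1.92], [-2.96, 2.96]. Speed limits (rad/s): [2.39, 2.39, 3.14, 3.14, 3.14, 3.14, 3.14].

INTERFACE

Orientations are given as a rotation vector (axis times angle).
In Python, from bench import r gives the robot as it stands.
- The arm moves only by the tool send_rows, never from a script. Its argument "deltas" is a list of rows, each an object of numbers: "dx", "dy", "dz": the shift along the world's x, y, z in mm; "rx", "ry", "rz": the turn, a rotation vector about the world's x, y, z in degrees. A call has 1 to 5 rows; each row is the pose to reach, as a shift and turn from the pose commanded when the call began; what a row does not reach only later rows make up. A row lasts 1/12 s, in which the tool goes at most 41.7 mm and 7.16 degrees, less where a joint would pass 70% of its speed; a pose out of reach is approached as far as the arm can. A call with a gripper value outside its range is refused whole. "jaw" is the finger opening in mm, from 0 to 85.4, set as the call begins (left out, the last holds). The fingers move at their own pace and stop on an object; "newtons" is the grip in N (left out, the last holds). Time passes only in rows, so rows that repeat a pose let the fingers close. It gives the time, the measured TCP pose, the force, the opening and the grip force at its end, in the units of the state.
- r.get_obs(): the state, without advancing time (a new reading comes with each control period).
- r.grab_frame(name): name is "scene" or "top" or "wrist"; returns a dict with "frame" (384x512x3 uint8, blue, green, red), "z_map" (384x512 float32, m along the optical axis (not along the pixel's ray), 0 where there is no reading), "vertical_fov" (degrees; the focal length in pixels is half the picture's height over the tangent of half this angle, whatever the lens; pixels are square), "cx", "cy" (the principal point, pixels), "xyz" and "orientation" of the camera in the world. Camera axes: x right, y down, z forward; pixel columns grow to the right and rows downward; lengths in m; the calibration is good to about 2 mm. A picture is of the moment at which its call begins.
- r.hand_in(): hands the job in; it is judged then, once.
The state is a dict: "clock": time; "joints": joint angles; "qvel": joint speeds; "tau": joint torques, N m; "tcp_pos": TCP position; "orientation": TCP orientation; "contact_force": force on the tool from outside, world axes, zero at the start; "moment": the same for the moment, N m; "grip_width": finger opening in m; "gripper_force": force on a finger pad.
Only numpy, scipy, OpenCV 4.12 (cv2) and the standard library are available. Lean on these libraries where they do the work, as an engineer would, in place of code of your own. Each camera call takes 0.05 s, during which the arm holds its last target. There are 200 camera calls.

## Working session

There is one attempt and no reset: what is moved stays moved. The work goes in short steps, Python scripts to look and compute and a tool call to move; the robot and the scene stay as the last step left them, time stands still between calls to the robot, and variables do not carry over. Pictures are saved under pics/ and viewed, at most 10 in all, crops included, and the job is handed in when it is done.

Besides the shell and the picture viewer there is one more tool, called after "Emit:" as name(argument=value, ...), one argument or row to a line, values as JSON. send_rows: Moves the arm, as the interface text tells. Its arguments: {"type":"object","properties":{"deltas":{"type":"array","items":{"type":"object","properties":{"dx":{"type":"number"},"dy":{"type":"number"},"dz":{"type":"number"},"rx":{"type":"number"},"ry":{"type":"number"},"rz":{"type":"number"}}}},"jaw":{"type":"number"},"newtons":{"type":"number"}},"required":["deltas"]}

```bash
mkdir -p pics
cat > h.py <<'E'
import numpy as np, cv2
from scipy.spatial.transform import Rotation as R
from bench import r
def grab(n):
    f=r.grab_frame(n); f['Rm']=R.from_rotvec(f['orientation']).as_matrix() if np.size(f['orientation'])==3 else None
    f['f']=192/np.tan(np.radians(f['vertical_fov']/2)); f['xyz']=np.array(f['xyz']); return f
def plane(f,u,v,z):
    d=f['Rm']@np.array([(u-f['cx'])/f['f'],(v-f['cy'])/f['f'],1]); o=f['xyz']
    return o+d*(z-o[2])/d[2]
def cloud(f):
    v,u=np.mgrid[:384,:512]; z=f['z_map']
    p=np.stack([(u-f['cx'])/f['f']*z,(v-f['cy'])/f['f']*z,z],-1)
    return p@f['Rm'].T+f['xyz']
E
python3 - <<'E'
from h import *
o=r.get_obs(); print(o['clock'],o['tcp_pos'],o['orientation'],o['grip_width'])
a=grab('scene');b=grab('top')
for f in(a,b):print(f['xyz'],f['orientation'],f['f'])
np.savez('f0.npz',a=a['frame'],b=b['frame'])
cv2.imwrite('pics/scene0.png',a['frame']);cv2.imwrite('pics/top0.png',cv2.resize(b['frame'],(800,600),interpolation=cv2.INTER_CUBIC))
E
```

```text
0.0 [ 0.22409131 -0.63609873  0.24130252] [-3.09483644e+00 -5.29295160e-01  7.26411194e-04] 0.08515121285266565
[ 1.30230298 -0.2068382   0.80855208] [-1.92024553 -1.48937235  0.64238336] 354.6531427453596
[ 0.40498393 -0.02953434  0.94644333] [-2.10861252  2.11459811 -0.22312747] 357.56906930673455
```

View pics/top0.png

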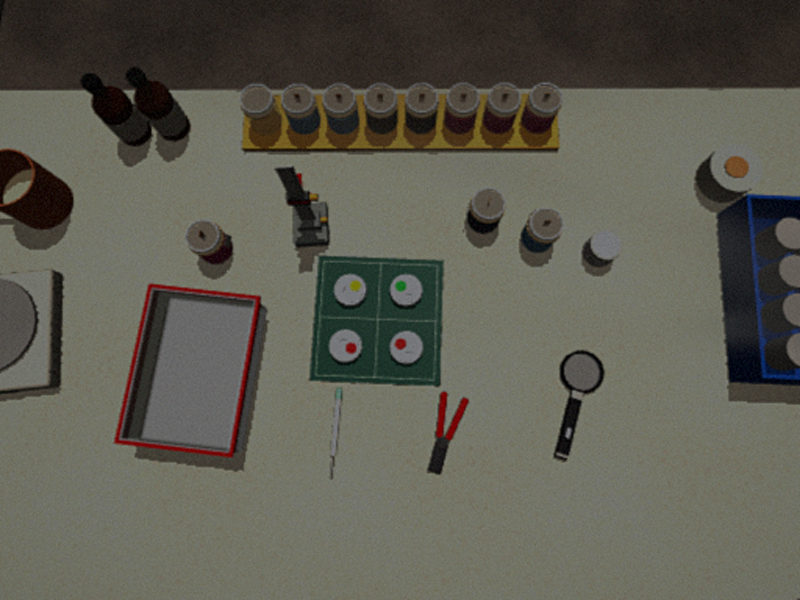

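View pics/scene0.png

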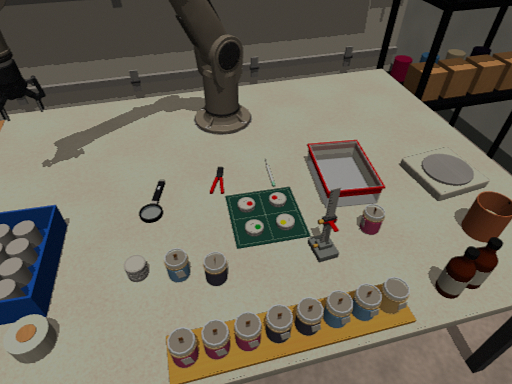

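The top view shows the lids at about (350,290) yellow, (405,290) green, and (345,347) and (406,348) red. The tub is on the left at (190,370), the lens on the right at (580,372) with its handle towards (565,455), and the gauge at (305,205). In the scene view the red pointer is near (330,224).

Run:
```python
from h import *
a=grab('scene');b=grab('top')
B=b['frame'];hsv=cv2.cvtColor(B,cv2.COLOR_BGR2HSV);C=cloud(b)
s=1/1.5625
for n,(u,v) in dict(yel=(350,290),grn=(405,290),redL=(345,347),redR=(406,348)).items():
    u*=s;v*=s;m=np.zeros((384,512),np.uint8)
    u0,v0=int(u)-16,int(v)-16
    h=hsv[v0:v0+32,u0:u0+32]
    w=((h[...,2]>105)|((h[...,1]>130)&((h[...,0]<35)|(h[...,0]>170))&(h[...,2]>70))).astype(np.uint8)
    w=cv2.morphologyEx(w,cv2.MORPH_OPEN,np.ones((3,3)))
    c=max(cv2.findContours(w,0,2)[0],key=cv2.contourArea);(x,y),rad=cv2.minEnclosingCircle(cv2.convexHull(c))
    M=cv2.moments(cv2.convexHull(c));x,y=M['m10']/M['m00'],M['m01']/M['m00']
    print(n,plane(b,u0+x,v0+y,.015).round(4),rad, plane(b,u0+x,v0+y,.017)[:2]-plane(b,u0+x+rad,v0+y,.017)[:2])
# mat corners
g=((hsv[...,0]>60)&(hsv[...,0]<95)&(hsv[...,1]>90)).astype(np.uint8);g[:, :190]=0;g[:,295:]=0
g=cv2.morphologyEx(g,cv2.MORPH_CLOSE,np.ones((25,25)));c=max(cv2.findContours(g,0,2)[0],key=cv2.contourArea)
q=cv2.minAreaRect(c);bp=cv2.boxPoints(q);P=[plane(b,*p,.002) for p in bp];print('mat',np.round(P,4),np.mean(P,0))
# tub rim
rd=((hsv[...,1]>120)&((hsv[...,0]<8)|(hsv[...,0]>172))).astype(np.uint8);rd[:,175:]=0;rd[:175]=0
c=np.vstack(cv2.findContours(rd,0,2)[0]);q=cv2.minAreaRect(c);P=[plane(b,*p,.075) for p in cv2.boxPoints(q)];print('tub',np.round(P,3),np.mean(P,0))
# lens
d=(hsv[...,2]<60).astype(np.uint8);d[:220]=0;d[300:]=0;d[:,:345]=0;d[:,400:]=0
cs=[c for c in cv2.findContours(d,0,2)[0] if cv2.contourArea(c)>15]
for c in cs:
    q=cv2.minAreaRect(c);print('lensparts',q,plane(b,*q[0],.012).round(4))
# pointer: red in scene with depth
hs=cv2.cvtColor(a['frame'],cv2.COLOR_BGR2HSV);A=cloud(a)
m=(hs[...,1]>130)&((hs[...,0]<8)|(hs[...,0]>172));m[:200]=0;m[240:]=0;m[:,:310]=0;m[:,350:]=0
v,u=np.nonzero(m);print('ptr');print(np.c_[u,v,A[v,u].round(3)])
cv2.imwrite('pics/g.png',np.hstack([cv2.resize(a['frame'][170:270,290:390],(400,400),interpolation=cv2.INTER_CUBIC),cv2.resize(B[215:315,325:425],(400,400),interpolation=cv2.INTER_CUBIC)]))
```

```text
yel [0.6347 0.0663 0.015 ] 9.683364868164062 [7.00141644e-05 2.59052046e-02]
grn [ 0.6345 -0.0301  0.015 ] 9.824299812316895 [7.10470993e-05 2.62872347e-02]
redL [0.538  0.0723 0.015 ] 10.02931022644043 [7.35407530e-05 2.62676113e-02]
redR [ 0.535  -0.0304  0.015 ] 10.12432861328125 [7.42805989e-05 2.65058004e-02]
mat [[ 0.4819  0.1434  0.002 ]
 [ 0.7243  0.1422  0.002 ]
 [ 0.7137 -0.0972  0.002 ]
 [ 0.4722 -0.0839  0.002 ]] [0.59801601 0.02613115 0.002     ]
tub [[0.381 0.413 0.075]
 [0.643 0.394 0.075]
 [0.609 0.201 0.075]
 [0.351 0.231 0.075]] [0.4959651 0.3098675 0.075    ]
lensparts ((362.9727783203125, 257.19586181640625), (28.218887329101562, 70.07374572753906), 24.623563766479492) [ 0.4423 -0.2967  0.012 ]
ptr
[[ 3.34e+02  2.19e+02  7.60e-01  1.50e-01  1.31e-01]
 [ 3.35e+02  2.19e+02  7.61e-01  1.52e-01  1.31e-01]
 [ 3.36e+02  2.19e+02  7.60e-01  1.56e-01  1.29e-01]
 [ 3.30e+02  2.20e+02  7.60e-01  1.39e-01  1.30e-01]
 [ 3.31e+02  2.20e+02  7.63e-01  1.40e-01  1.33e-01]
 [ 3.32e+02  2.20e+02  7.62e-01  1.44e-01  1.31e-01]
 [ 3.33e+02  2.20e+02  7.60e-01  1.48e-01  1.28e-01]
 
[... 3221 characters left out ...]
 1.30e-01]
 [ 3.33e+02  2.29e+02  7.87e-01  1.36e-01  1.26e-01]
 [ 3.34e+02  2.29e+02  7.91e-01  1.37e-01  1.30e-01]
 [ 3.35e+02  2.29e+02  7.91e-01  1.39e-01  1.30e-01]
 [ 3.36e+02  2.29e+02  7.91e-01  1.42e-01  1.28e-01]
 [ 3.37e+02  2.29e+02  7.91e-01  1.45e-01  1.28e-01]
 [ 3.38e+02  2.29e+02  7.93e-01  1.46e-01  1.30e-01]
 [ 3.34e+02  2.30e+02  7.91e-01  1.37e-01  1.27e-01]
 [ 3.35e+02  2.30e+02  7.93e-01  1.38e-01  1.29e-01]
 [ 3.36e+02  2.30e+02  7.95e-01  1.40e-01  1.30e-01]
 [ 3.37e+02  2.30e+02  7.94e-01  1.44e-01  1.28e-01]
 [ 3.34e+02  2.31e+02  7.00e-01  1.99e-01 -0.00e+00]
 [ 3.35e+02  2.31e+02  7.95e-01  1.38e-01  1.27e-01]
 [ 3.36e+02  2.31e+02  7.96e-01  1.40e-01  1.27e-01]]
```

View pics/g.png

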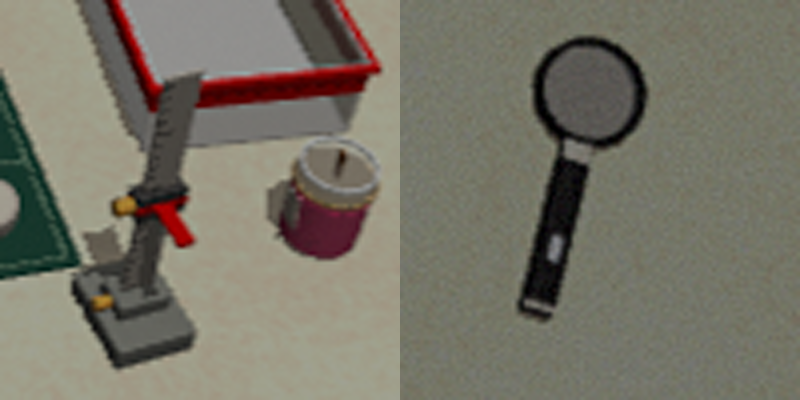

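The right crop shows the lens ring at about (590,92) and the handle end at (535,318), so its yaw is about -14°. The left crop shows the red pointer sticking out from the rule at (190,240); its top surface is at z≈0.130. Next I move over the right red lid.

Emit:
send_rows(
  deltas=[
    {"dx": 19,"dy": 36,"dz": -2,"rz": -1.3},
    {"dx": 38,"dy": 72,"dz": -4,"rz": -2.6},
    {"dx": 57,"dy": 108,"dz": -6,"rz": -3.9},
    {"dx": 76,"dy": 144,"dz": -8,"rz": -5.2},
    {"dx": 95,"dy": 180,"dz": -10,"rz": -6.5},
  ],
  jaw=75,
  newtons=30,
)

```text
$.deltas[0]: bad value
```

Emit:
send_rows(
  deltas=[
    {"dx": 19,"dy": 36,"dz": -2,"rz": -1.3},
    {"dx": 38,"dy": 72,"dz": -4,"rz": -2.6},
    {"dx": 57,"dy": 108,"dz": -6,"rz": -3.9},
    {"dx": 76,"dy": 144,"dz": -8,"rz": -5.2},
    {"dx": 95,"dy": 180,"dz": -10,"rz": -6.5},
  ],
)

```text
$.deltas[0]: bad value
```

Emit:
send_rows(
  deltas=[
    {"dx": 19,"dy": 36,"dz": -2,"rz": -1.3},
    {"dx": 38,"dy": 72,"dz": -4,"rz": -2.6},
    {"dx": 57,"dy": 108,"dz": -6,"rz": -3.9},
    {"dx": 76,"dy": 144,"dz": -8,"rz": -5.2},
    {"dx": 95,"dy": 180,"dz": -10,"rz": -6.4},
  ],
)

```text
$.deltas[0]: bad value
```

Emit:
send_rows(
  deltas=[
    {"dx": 10,"dy": 26,"dz": -2},
    {"dx": 20,"dy": 50,"dz": -4},
    {"dx": 26,"dy": 66,"dz": -6},
    {"dx": 26,"dy": 66,"dz": -6},
    {"dx": 26,"dy": 66,"dz": -6},
  ],
)

```text
$.deltas[0]: bad value
```

Run:
```python
from h import *
o=r.get_obs();print(o['clock'],o['tcp_pos'],o['orientation'],o['joints'].round(2) if hasattr(o['joints'],'round') else o['joints'])
w=grab('wrist');cv2.imwrite('pics/w1.png',w['frame']);print(w['xyz'],w['orientation'],w['f'])
C=cloud(w);print(C[192,256])
```

```text
0.2 [ 0.22420453 -0.63633637  0.24171025] [-3.09561396e+00 -5.29443739e-01  4.30100331e-04] [ 1.12  0.48  0.02  1.56 -0.01  1.11 -0.08]
[ 0.29850753 -0.60948172  0.37308903] [ 2.34558476 -1.6585808  -0.26429202] 283.1237121277606
[ 0.18479149 -0.64215903  0.00099275]
```

View pics/w1.png

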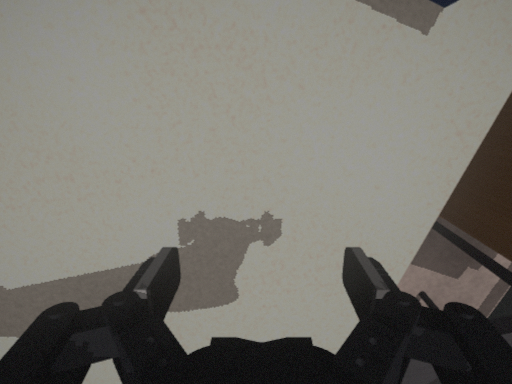

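The moves were refused, so this wrist view is still from the start pose: fingers at the bottom, bare table ahead. I'll retry with all six keys in every row.

Emit:
send_rows(
  deltas=[
    {"dx": 19,"dy": 36,"dz": -2,"rx": 0,"ry": 0,"rz": -1.3},
    {"dx": 38,"dy": 72,"dz": -4,"rx": 0,"ry": 0,"rz": -2.6},
    {"dx": 57,"dy": 108,"dz": -6,"rx": 0,"ry": 0,"rz": -3.9},
    {"dx": 76,"dy": 144,"dz": -8,"rx": 0,"ry": 0,"rz": -5.2},
    {"dx": 95,"dy": 180,"dz": -10,"rx": 0,"ry": 0,"rz": -6.5},
  ],
  jaw=75,
  newtons=30,
)

```text
clock: 0.67
tcp_pos: [0.3198, -0.4548, 0.2322]
orientation: [3.122, 0.351, 0.0]
contact_force: [1.3, -1.3, -0.7]
grip_width: 0.0751
gripper_force: 0.0
```

Emit:
send_rows(
  deltas=[
    {"dx": 19,"dy": 36,"dz": -2,"rx": 0,"ry": 0,"rz": -1.3},
    {"dx": 38,"dy": 72,"dz": -4,"rx": 0,"ry": 0,"rz": -2.6},
    {"dx": 57,"dy": 108,"dz": -6,"rx": 0,"ry": 0,"rz": -3.9},
    {"dx": 76,"dy": 144,"dz": -8,"rx": 0,"ry": 0,"rz": -5.2},
    {"dx": 95,"dy": 180,"dz": -10,"rx": 0,"ry": 0,"rz": -6.5},
  ],
)

```text
clock: 1.08
tcp_pos: [0.4148, -0.2749, 0.2225]
orientation: [3.136, 0.174, 0.001]
contact_force: [0.3, 0.2, 0.8]
grip_width: 0.0749
gripper_force: 0.0
```

Emit:
send_rows(
  deltas=[
    {"dx": 19,"dy": 36,"dz": -2,"rx": 0,"ry": 0,"rz": -1.3},
    {"dx": 38,"dy": 72,"dz": -4,"rx": 0,"ry": 0,"rz": -2.6},
    {"dx": 57,"dy": 108,"dz": -6,"rx": 0,"ry": 0,"rz": -3.9},
    {"dx": 76,"dy": 144,"dz": -8,"rx": 0,"ry": 0,"rz": -5.2},
    {"dx": 95,"dy": 180,"dz": -10,"rx": 0,"ry": 0,"rz": -6.4},
  ],
)

```text
clock: 1.5
tcp_pos: [0.5099, -0.0948, 0.2124]
orientation: [3.141, -0.002, 0.001]
contact_force: [0.4, -1.6, 0.5]
grip_width: 0.0748
gripper_force: 0.0
```

Emit:
send_rows(
  deltas=[
    {"dx": 10,"dy": 26,"dz": -4,"rx": 0,"ry": 0,"rz": 0},
    {"dx": 20,"dy": 50,"dz": -8,"rx": 0,"ry": 0,"rz": 0},
    {"dx": 26,"dy": 66,"dz": -11,"rx": 0,"ry": 0,"rz": 0},
    {"dx": 26,"dy": 66,"dz": -11,"rx": 0,"ry": 0,"rz": 0},
    {"dx": 26,"dy": 66,"dz": -11,"rx": 0,"ry": 0,"rz": 0},
  ],
)

```text
clock: 1.92
tcp_pos: [0.5353, -0.0298, 0.2011]
orientation: [-3.141, -0.004, 0.001]
contact_force: [-0.1, -0.0, 0.6]
grip_width: 0.0748
gripper_force: 0.0
```

Run:
```python
from h import *
o=r.get_obs();print(o['clock'],o['tcp_pos'],o['orientation'],np.round(o['joints'],2))
w=grab('wrist');cv2.imwrite('pics/w2.png',w['frame']);print(w['xyz'],w['orientation'],w['f'])
C=cloud(w)
# silver/coloured tops: heights 10..22mm, in mat area
m=((C[...,2]>.011)&(C[...,2]<.024)&(w['z_map']>0)&(C[...,0]<.72)&(C[...,0]>.45)&(C[...,1]<.16)&(C[...,1]>-.1)).astype(np.uint8)
m=cv2.morphologyEx(m,cv2.MORPH_OPEN,np.ones((5,5)))
for c in cv2.findContours(m,0,2)[0]:
    if cv2.contourArea(c)<200: continue
    q=np.array([plane(w,*p,.017) for p in c[:,0]])[:,:2].astype(np.float32)
    print(cv2.minEnclosingCircle(q),cv2.fitEllipse(q*1000), C[...,2][cv2.drawContours(np.zeros_like(m),[c],0,1,-1)>0].mean())
```

```text
1.9167 [ 0.53533781 -0.02977038  0.20106221] [-3.14148499e+00 -3.85364738e-03  8.68062250e-04] [ 0.16  0.31 -0.26  1.92  0.1   0.93 -1.72]
[ 0.61413443 -0.0289953   0.33241308] [ 2.05393906 -2.04719739 -0.32499538] 283.1237121277606
((0.5345602631568909, -0.027730101719498634), 0.02799740433692932) ((534.6575317382812, -28.174291610717773), (52.32862854003906, 55.0666618347168), 98.24378204345703) 0.017901006717052123
((0.5372312068939209, 0.07371851801872253), 0.02845488116145134) ((536.77001953125, 73.6226577758789), (51.780494689941406, 55.79225540161133), 37.56595230102539) 0.017401794563802125
((0.6325830817222595, -0.027939310297369957), 0.027522236108779907) ((632.6046142578125, -28.0280818939209), (53.68735885620117, 54.100730895996094), 69.80421447753906) 0.01800060600934729
((0.63336580991745, 0.06725664436817169), 0.02810731716454029) ((633.1956176757812, 67.31019592285156), (54.12598419189453, 54.99015808105469), 158.40182495117188) 0.017443180121083552
```

View pics/w2.png

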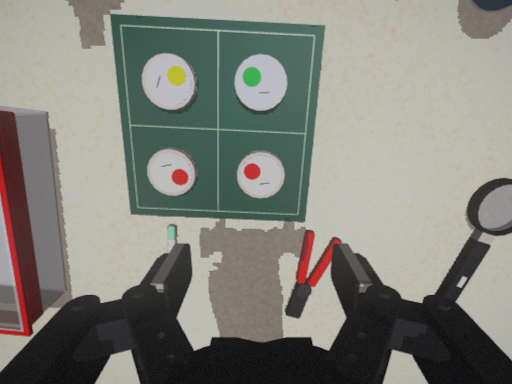

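The wrist view shows the four lids at (169,81) yellow, (261,82) green, (171,172) and (260,174) red. Snips and hook lie clear of the finger paths. Descending on the right red lid.

Emit:
send_rows(
  deltas=[
    {"dx": -1,"dy": 2,"dz": -37,"rx": 0,"ry": 0,"rz": 0},
    {"dx": -1,"dy": 2,"dz": -74,"rx": 0,"ry": 0,"rz": 0},
    {"dx": -1,"dy": 2,"dz": -111,"rx": 0,"ry": 0,"rz": 0},
    {"dx": -1,"dy": 2,"dz": -145,"rx": 0,"ry": 0,"rz": 0},
    {"dx": -1,"dy": 2,"dz": -168,"rx": 0,"ry": 0,"rz": 0},
  ],
)

```text
clock: 2.38
tcp_pos: [0.5325, -0.0309, 0.0307]
orientation: [3.14, -0.004, -0.004]
contact_force: [-0.5, -1.4, 0.6]
grip_width: 0.075
gripper_force: 0.0
```

Emit:
send_rows(
  deltas=[
    {"dx": 0,"dy": 0,"dz": -8,"rx": 0,"ry": 0,"rz": 0},
    {"dx": 0,"dy": 0,"dz": -14,"rx": 0,"ry": 0,"rz": 0},
    {"dx": 0,"dy": 0,"dz": -19,"rx": 0,"ry": 0,"rz": 0},
    {"dx": 0,"dy": 0,"dz": -19,"rx": 0,"ry": 0,"rz": 0},
  ],
)

```text
clock: 2.72
tcp_pos: [0.5349, -0.0292, 0.0148]
orientation: [3.141, -0.001, 0.002]
contact_force: [-0.5, -0.4, 0.3]
grip_width: 0.0749
gripper_force: 0.0
```

Emit:
send_rows(
  deltas=[
    {"dx": 0,"dy": 0,"dz": 0,"rx": 0,"ry": 0,"rz": 0},
    {"dx": 0,"dy": 0,"dz": 0,"rx": 0,"ry": 0,"rz": 0},
    {"dx": 0,"dy": 0,"dz": 0,"rx": 0,"ry": 0,"rz": 0},
    {"dx": 0,"dy": 0,"dz": 0,"rx": 0,"ry": 0,"rz": 0},
    {"dx": 0,"dy": 0,"dz": 0,"rx": 0,"ry": 0,"rz": 0},
  ],
  jaw=45,
)

```text
clock: 3.13
tcp_pos: [0.5354, -0.0288, 0.0159]
orientation: [3.141, -0.0, 0.004]
contact_force: [-0.8, -0.5, 4.5]
grip_width: 0.0535
gripper_force: 30.6
```

Emit:
send_rows(
  deltas=[
    {"dx": 0,"dy": 0,"dz": 15,"rx": 0,"ry": 0,"rz": 0},
    {"dx": 0,"dy": 0,"dz": 45,"rx": 0,"ry": 0,"rz": 0},
    {"dx": 0,"dy": 8,"dz": 80,"rx": 0,"ry": 0,"rz": 0},
    {"dx": 0,"dy": 30,"dz": 110,"rx": 0,"ry": 0,"rz": 0},
    {"dx": 0,"dy": 65,"dz": 125,"rx": 0,"ry": 0,"rz": 0},
  ],
)

```text
clock: 3.55
tcp_pos: [0.5366, 0.0334, 0.144]
orientation: [3.14, -0.01, 0.01]
contact_force: [1.1, -0.2, -0.7]
grip_width: 0.0535
gripper_force: 31.8
```

Emit:
send_rows(
  deltas=[
    {"dx": 1,"dy": 38,"dz": 0,"rx": 0,"ry": 0,"rz": 0},
    {"dx": 2,"dy": 76,"dz": 0,"rx": 0,"ry": 0,"rz": 0},
    {"dx": 3,"dy": 114,"dz": 0,"rx": 0,"ry": 0,"rz": 0},
    {"dx": 4,"dy": 152,"dz": 0,"rx": 0,"ry": 0,"rz": 0},
    {"dx": 5,"dy": 190,"dz": 0,"rx": 0,"ry": 0,"rz": 0},
  ],
)

```text
clock: 3.97
tcp_pos: [0.5395, 0.2282, 0.1407]
orientation: [-3.141, -0.0, -0.003]
contact_force: [1.4, 0.7, -0.1]
grip_width: 0.0531
gripper_force: 31.8
```

Emit:
send_rows(
  deltas=[
    {"dx": 0,"dy": 38,"dz": 0,"rx": 0,"ry": 0,"rz": 0},
    {"dx": 0,"dy": 68,"dz": -5,"rx": 0,"ry": 0,"rz": 0},
    {"dx": 0,"dy": 80,"dz": -30,"rx": 0,"ry": 0,"rz": 0},
    {"dx": 0,"dy": 80,"dz": -65,"rx": 0,"ry": 0,"rz": 0},
    {"dx": 0,"dy": 80,"dz": -90,"rx": 0,"ry": 0,"rz": 0},
  ],
)

```text
clock: 4.38
tcp_pos: [0.5389, 0.3081, 0.0487]
orientation: [-3.14, -0.004, -0.002]
contact_force: [-0.4, -1.4, -1.8]
grip_width: 0.0537
gripper_force: 31.8
```

Emit:
send_rows(
  deltas=[
    {"dx": 0,"dy": 0,"dz": -8,"rx": 0,"ry": 0,"rz": 0},
    {"dx": 0,"dy": 0,"dz": -12,"rx": 0,"ry": 0,"rz": 0},
    {"dx": 0,"dy": 0,"dz": -12,"rx": 0,"ry": 0,"rz": 0},
  ],
)

```text
clock: 4.63
tcp_pos: [0.5397, 0.3063, 0.0379]
orientation: [-3.141, 0.0, -0.001]
contact_force: [-0.1, -0.3, -0.4]
grip_width: 0.0534
gripper_force: 31.8
```

Emit:
send_rows(
  deltas=[
    {"dx": 0,"dy": 0,"dz": -5,"rx": 0,"ry": 0,"rz": 0},
    {"dx": 0,"dy": 0,"dz": -10,"rx": 0,"ry": 0,"rz": 0},
    {"dx": 0,"dy": 0,"dz": -15,"rx": 0,"ry": 0,"rz": 0},
    {"dx": 0,"dy": 0,"dz": -15,"rx": 0,"ry": 0,"rz": 0},
  ],
)

```text
clock: 4.97
tcp_pos: [0.5392, 0.306, 0.022]
orientation: [3.141, -0.0, -0.0]
contact_force: [0.4, -0.2, -0.3]
grip_width: 0.0535
gripper_force: 31.8
```

Emit:
send_rows(
  deltas=[
    {"dx": 0,"dy": 0,"dz": 0,"rx": 0,"ry": 0,"rz": 0},
    {"dx": 0,"dy": 0,"dz": 0,"rx": 0,"ry": 0,"rz": 0},
    {"dx": 0,"dy": 0,"dz": 0,"rx": 0,"ry": 0,"rz": 0},
    {"dx": 0,"dy": 0,"dz": 0,"rx": 0,"ry": 0,"rz": 0},
    {"dx": 0,"dy": 0,"dz": 8,"rx": 0,"ry": 0,"rz": 0},
  ],
  jaw=75,
)

```text
clock: 5.38
tcp_pos: [0.5385, 0.3058, 0.0294]
orientation: [3.14, 0.001, -0.003]
contact_force: [-0.8, -0.3, -0.1]
grip_width: 0.0752
gripper_force: 0.0
```

Emit:
send_rows(
  deltas=[
    {"dx": 0,"dy": 0,"dz": 30,"rx": 0,"ry": 0,"rz": 0},
    {"dx": 0,"dy": 0,"dz": 70,"rx": 0,"ry": 0,"rz": 0},
    {"dx": 0,"dy": 0,"dz": 105,"rx": 0,"ry": 0,"rz": 0},
    {"dx": 0,"dy": -25,"dz": 120,"rx": 0,"ry": 0,"rz": 0},
    {"dx": 0,"dy": -63,"dz": 120,"rx": 0,"ry": 0,"rz": 0},
  ],
)

```text
clock: 5.8
tcp_pos: [0.5411, 0.2493, 0.1562]
orientation: [-3.134, -0.011, -0.013]
contact_force: [0.8, -0.1, 0.0]
grip_width: 0.075
gripper_force: 0.0
```

Emit:
send_rows(
  deltas=[
    {"dx": 0,"dy": -38,"dz": 0,"rx": 0,"ry": 0,"rz": 0},
    {"dx": 0,"dy": -76,"dz": 0,"rx": 0,"ry": 0,"rz": 0},
    {"dx": 0,"dy": -114,"dz": 0,"rx": 0,"ry": 0,"rz": 0},
    {"dx": 0,"dy": -150,"dz": 0,"rx": 0,"ry": 0,"rz": 0},
    {"dx": -2,"dy": -168,"dz": 0,"rx": 0,"ry": 0,"rz": 0},
  ],
)

```text
clock: 6.22
tcp_pos: [0.5374, 0.0697, 0.151]
orientation: [3.139, -0.008, 0.001]
contact_force: [-0.4, -1.0, 0.5]
grip_width: 0.0749
gripper_force: 0.0
```

Emit:
send_rows(
  deltas=[
    {"dx": 0,"dy": 0,"dz": -2,"rx": 0,"ry": 0,"rz": 0},
    {"dx": 0,"dy": 0,"dz": -2,"rx": 0,"ry": 0,"rz": 0},
  ],
)

```text
clock: 6.38
tcp_pos: [0.5374, 0.0742, 0.1487]
orientation: [3.141, -0.004, 0.001]
contact_force: [0.2, 0.1, 0.3]
grip_width: 0.0749
gripper_force: 0.0
```

Emit:
send_rows(
  deltas=[
    {"dx": 0,"dy": 0,"dz": -35,"rx": 0,"ry": 0,"rz": 0},
    {"dx": 0,"dy": 0,"dz": -70,"rx": 0,"ry": 0,"rz": 0},
    {"dx": 0,"dy": 0,"dz": -100,"rx": 0,"ry": 0,"rz": 0},
    {"dx": 0,"dy": 0,"dz": -118,"rx": 0,"ry": 0,"rz": 0},
    {"dx": 0,"dy": 0,"dz": -122,"rx": 0,"ry": 0,"rz": 0},
  ],
)

```text
clock: 6.8
tcp_pos: [0.5351, 0.0772, 0.0234]
orientation: [-3.141, -0.005, 0.008]
contact_force: [-0.3, -0.1, 0.2]
grip_width: 0.0752
gripper_force: 0.0
```

Emit:
send_rows(
  deltas=[
    {"dx": 0,"dy": 0,"dz": -6,"rx": 0,"ry": 0,"rz": 0},
    {"dx": 0,"dy": 0,"dz": -11,"rx": 0,"ry": 0,"rz": 0},
    {"dx": 0,"dy": 0,"dz": -11,"rx": 0,"ry": 0,"rz": 0},
  ],
)

```text
clock: 7.05
tcp_pos: [0.5379, 0.0762, 0.0157]
orientation: [-3.141, -0.002, -0.002]
contact_force: [0.3, -0.2, 0.8]
grip_width: 0.0749
gripper_force: 0.0
```

Emit:
send_rows(
  deltas=[
    {"dx": 0,"dy": 0,"dz": 0,"rx": 0,"ry": 0,"rz": 0},
    {"dx": 0,"dy": 0,"dz": 0,"rx": 0,"ry": 0,"rz": 0},
    {"dx": 0,"dy": 0,"dz": 0,"rx": 0,"ry": 0,"rz": 0},
    {"dx": 0,"dy": 0,"dz": 0,"rx": 0,"ry": 0,"rz": 0},
    {"dx": 0,"dy": 0,"dz": 0,"rx": 0,"ry": 0,"rz": 0},
  ],
  jaw=45,
)

```text
clock: 7.47
tcp_pos: [0.5382, 0.0756, 0.0167]
orientation: [-3.141, -0.0, -0.003]
contact_force: [-1.2, -0.2, 6.0]
grip_width: 0.0534
gripper_force: 30.7
```

Emit:
send_rows(
  deltas=[
    {"dx": 0,"dy": 0,"dz": 15,"rx": 0,"ry": 0,"rz": 0},
    {"dx": 0,"dy": 0,"dz": 45,"rx": 0,"ry": 0,"rz": 0},
    {"dx": 0,"dy": 0,"dz": 80,"rx": 0,"ry": 0,"rz": 0},
    {"dx": -5,"dy": 20,"dz": 110,"rx": 0,"ry": 0,"rz": 0},
    {"dx": -18,"dy": 50,"dz": 125,"rx": 0,"ry": 0,"rz": 0},
  ],
)

```text
clock: 7.88
tcp_pos: [0.5229, 0.123, 0.1448]
orientation: [-3.141, 0.011, -0.011]
contact_force: [0.6, 0.9, -0.7]
grip_width: 0.0533
gripper_force: 31.7
```

Emit:
send_rows(
  deltas=[
    {"dx": -14,"dy": 35,"dz": 0,"rx": 0,"ry": 0,"rz": 0},
    {"dx": -28,"dy": 70,"dz": 0,"rx": 0,"ry": 0,"rz": 0},
    {"dx": -42,"dy": 105,"dz": 0,"rx": 0,"ry": 0,"rz": 0},
    {"dx": -56,"dy": 140,"dz": 0,"rx": 0,"ry": 0,"rz": 0},
    {"dx": -68,"dy": 170,"dz": 0,"rx": 0,"ry": 0,"rz": 0},
  ],
)

```text
clock: 8.3
tcp_pos: [0.4502, 0.2979, 0.1414]
orientation: [-3.14, -0.002, -0.002]
contact_force: [0.9, -0.3, -0.5]
grip_width: 0.0534
gripper_force: 31.7
```

Emit:
send_rows(
  deltas=[
    {"dx": -6,"dy": 16,"dz": 0,"rx": 0,"ry": 0,"rz": 0},
    {"dx": -6,"dy": 16,"dz": -10,"rx": 0,"ry": 0,"rz": 0},
    {"dx": -6,"dy": 16,"dz": -40,"rx": 0,"ry": 0,"rz": 0},
    {"dx": -6,"dy": 16,"dz": -75,"rx": 0,"ry": 0,"rz": 0},
    {"dx": -6,"dy": 16,"dz": -100,"rx": 0,"ry": 0,"rz": 0},
  ],
)

```text
clock: 8.72
tcp_pos: [0.4455, 0.3101, 0.0388]
orientation: [3.141, -0.001, 0.0]
contact_force: [0.8, 0.1, -0.7]
grip_width: 0.0536
gripper_force: 31.7
```

Emit:
send_rows(
  deltas=[
    {"dx": 0,"dy": 0,"dz": -8,"rx": 0,"ry": 0,"rz": 0},
    {"dx": 0,"dy": 0,"dz": -14,"rx": 0,"ry": 0,"rz": 0},
    {"dx": 0,"dy": 0,"dz": -18,"rx": 0,"ry": 0,"rz": 0},
    {"dx": 0,"dy": 0,"dz": -18,"rx": 0,"ry": 0,"rz": 0},
  ],
)

```text
clock: 9.05
tcp_pos: [0.446, 0.3115, 0.0229]
orientation: [-3.141, 0.0, -0.002]
contact_force: [0.6, -0.5, 0.7]
grip_width: 0.0536
gripper_force: 31.7
```

Emit:
send_rows(
  deltas=[
    {"dx": 0,"dy": 0,"dz": 0,"rx": 0,"ry": 0,"rz": 0},
    {"dx": 0,"dy": 0,"dz": 0,"rx": 0,"ry": 0,"rz": 0},
    {"dx": 0,"dy": 0,"dz": 0,"rx": 0,"ry": 0,"rz": 0},
    {"dx": 0,"dy": 0,"dz": 0,"rx": 0,"ry": 0,"rz": 0},
    {"dx": 0,"dy": 0,"dz": 8,"rx": 0,"ry": 0,"rz": 0},
  ],
  jaw=75,
)

```text
clock: 9.47
tcp_pos: [0.4448, 0.3108, 0.0299]
orientation: [3.141, 0.0, -0.002]
contact_force: [0.0, -0.5, 0.2]
grip_width: 0.0751
gripper_force: 0.0
```

Emit:
send_rows(
  deltas=[
    {"dx": 0,"dy": 0,"dz": 30,"rx": 0,"ry": 0,"rz": 0},
    {"dx": 0,"dy": 0,"dz": 70,"rx": 0,"ry": 0,"rz": 0},
    {"dx": 0,"dy": 0,"dz": 105,"rx": 0,"ry": 0,"rz": 0},
    {"dx": 5,"dy": -15,"dz": 140,"rx": 0,"ry": 0,"rz": 0},
    {"dx": 10,"dy": -40,"dz": 165,"rx": 0,"ry": 0,"rz": 0},
  ],
)

```text
clock: 9.88
tcp_pos: [0.4554, 0.2746, 0.1996]
orientation: [-3.137, -0.008, -0.006]
contact_force: [1.2, -0.3, 0.6]
grip_width: 0.0751
gripper_force: 0.0
```

Run:
```python
from h import *
w=grab('wrist');b=grab('top');cv2.imwrite('pics/w3.png',np.hstack([w['frame'][:,:400],cv2.resize(b['frame'][150:342,30:230],(400,384))]))
# lens from top view again, with accurate circle
B=b['frame'];v=cv2.cvtColor(B,cv2.COLOR_BGR2GRAY)
d=(v<55).astype(np.uint8);d[:215]=0;d[305:]=0;d[:,:345]=0;d[:,400:]=0
cs=cv2.findContours(d,0,2)[0];c=max(cs,key=cv2.contourArea)
P=np.array([plane(b,*p,.014)[:2] for p in c[:,0]]).astype(np.float32)
# ring: points within; far part = high x
ring=P[P[:,0]>P[:,0].max()-.055];print('ring',cv2.fitEllipse(ring*1000))
print('handle rect',cv2.minAreaRect((P[P[:,0]<P[:,0].max()-.09]*1000)))
# tub lids
C=cloud(w)
```

```text
ring ((492.0091247558594, -322.55572509765625), (69.21194458007812, 73.0702133178711), 32.37053680419922)
handle rect ((396.30120849609375, -292.7469177246094), (21.992822647094727, 92.89103698730469), 72.89470672607422)
```

View pics/w3.png

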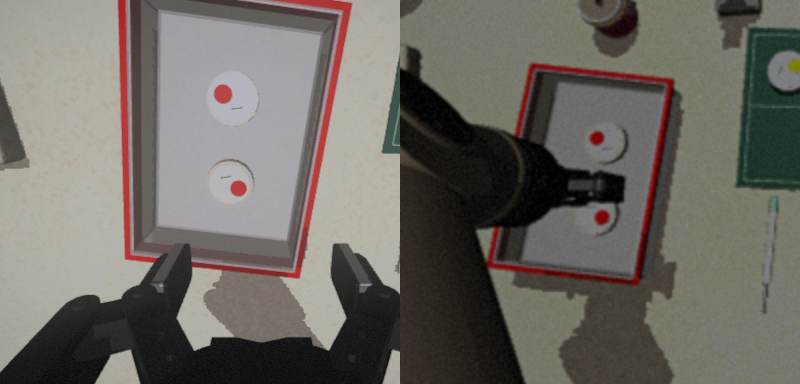

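Both red lids lie in the tub, at (232,97) and (231,182) in the wrist view. Next is the lens handle, grip point about (0.430,-0.304), yaw about -17°. I'll bow the path outward to stay within reach.

Emit:
send_rows(
  deltas=[
    {"dx": 5,"dy": -38,"dz": 0,"rx": 0,"ry": 0,"rz": 0},
    {"dx": 10,"dy": -76,"dz": 0,"rx": 0,"ry": 0,"rz": 0},
    {"dx": 15,"dy": -114,"dz": 0,"rx": 0,"ry": 0,"rz": 0},
    {"dx": 20,"dy": -152,"dz": 0,"rx": 0,"ry": 0,"rz": 0},
    {"dx": 25,"dy": -190,"dz": 0,"rx": 0,"ry": 0,"rz": 0},
  ],
)

```text
clock: 10.4
tcp_pos: [0.4798, 0.0799, 0.1953]
orientation: [-3.142, -0.001, 0.0]
contact_force: [1.5, -0.4, 0.4]
grip_width: 0.0747
gripper_force: 0.0
```

Emit:
send_rows(
  deltas=[
    {"dx": 0,"dy": -38,"dz": 0,"rx": 0,"ry": 0,"rz": -2},
    {"dx": 0,"dy": -76,"dz": 0,"rx": 0,"ry": 0,"rz": -4},
    {"dx": 0,"dy": -114,"dz": 0,"rx": 0,"ry": 0,"rz": -6},
    {"dx": 0,"dy": -152,"dz": 0,"rx": 0,"ry": 0,"rz": -8},
    {"dx": -5,"dy": -190,"dz": 0,"rx": 0,"ry": 0,"rz": -10},
  ],
)

```text
clock: 10.82
tcp_pos: [0.4754, -0.11, 0.1954]
orientation: [-3.129, 0.275, -0.001]
contact_force: [0.4, 0.6, 0.3]
grip_width: 0.0748
gripper_force: 0.0
```

Emit:
send_rows(
  deltas=[
    {"dx": -10,"dy": -38,"dz": -5,"rx": 0,"ry": 0,"rz": -2},
    {"dx": -20,"dy": -76,"dz": -10,"rx": 0,"ry": 0,"rz": -4},
    {"dx": -30,"dy": -114,"dz": -15,"rx": 0,"ry": 0,"rz": -6},
    {"dx": -40,"dy": -150,"dz": -20,"rx": 0,"ry": 0,"rz": -7},
    {"dx": -45,"dy": -177,"dz": -20,"rx": 0,"ry": 0,"rz": -7},
  ],
  jaw=60,
)

```text
clock: 11.23
tcp_pos: [0.4278, -0.2882, 0.1743]
orientation: [3.106, -0.47, -0.004]
contact_force: [0.7, 0.4, 0.1]
grip_width: 0.06
gripper_force: 0.0
```

Emit:
send_rows(
  deltas=[
    {"dx": 0,"dy": -15,"dz": 0,"rx": 0,"ry": 0,"rz": 0},
    {"dx": 0,"dy": -15,"dz": 0,"rx": 0,"ry": 0,"rz": 0},
    {"dx": 0,"dy": -15,"dz": 0,"rx": 0,"ry": 0,"rz": 0},
  ],
)

```text
clock: 11.48
tcp_pos: [0.4301, -0.3007, 0.1751]
orientation: [-3.106, 0.466, 0.001]
contact_force: [0.4, -0.1, 0.5]
grip_width: 0.06
gripper_force: 0.0
```

```bash
cat > lens.py <<'E'
from h import *
o=r.get_obs();print(o['clock'],o['tcp_pos'],o['orientation'],np.round(o['joints'],2))
w=grab('wrist')
v=cv2.cvtColor(w['frame'],cv2.COLOR_BGR2GRAY);C=cloud(w);z=C[...,2]
d=((v<70)&(C[...,0]<.56)&(C[...,0]>.3)&(C[...,1]<-.2)&(C[...,1]>-.4)&(z<.03)&(w['z_map']>0)).astype(np.uint8)
d=cv2.morphologyEx(d,cv2.MORPH_OPEN,np.ones((3,3)))
cs=cv2.findContours(d,0,2)[0]
for c in sorted(cs,key=cv2.contourArea)[-3:]:
    P=np.array([plane(w,*p,.014)[:2] for p in c[:,0]]).astype(np.float32)*1000
    print(cv2.contourArea(c),cv2.minAreaRect(P),cv2.minEnclosingCircle(P),cv2.fitEllipse(P))
cv2.imwrite('pics/w4.png',np.hstack([w['frame'],cv2.cvtColor(d*255,cv2.COLOR_GRAY2BGR)])[:, :800])
E
python3 lens.py
```

```text
11.4833 [ 0.43010381 -0.30067289  0.17505062] [-3.10630673e+00  4.66279673e-01  7.48175901e-04] [ 0.5   0.31 -0.01  1.98  0.    0.85 -1.38]
154.5 ((473.585693359375, -300.4078674316406), (43.664730072021484, 11.20595645904541), 40.72412872314453) ((475.8685302734375, -303.05963134765625), 21.838037490844727) ((477.70550537109375, -306.53643798828125), (23.701488494873047, 40.71520233154297), 134.45399475097656)
247.0 ((489.8125, -347.6421203613281), (19.88018226623535, 59.404293060302734), 82.3904037475586) ((490.82611083984375, -340.0546875), 29.753969192504883) ((491.5560607910156, -334.2335510253906), (43.15082931518555, 57.42957305908203), 86.93126678466797)
1284.0 ((402.25457763671875, -294.67010498046875), (18.370342254638672, 92.3016586303711), 72.65423583984375) ((402.3240966796875, -294.44769287109375), 47.01116943359375) ((412.24517822265625, -297.67633056640625), (18.16271209716797, 311.1481018066406), 72.92681121826172)
```

View pics/w4.png

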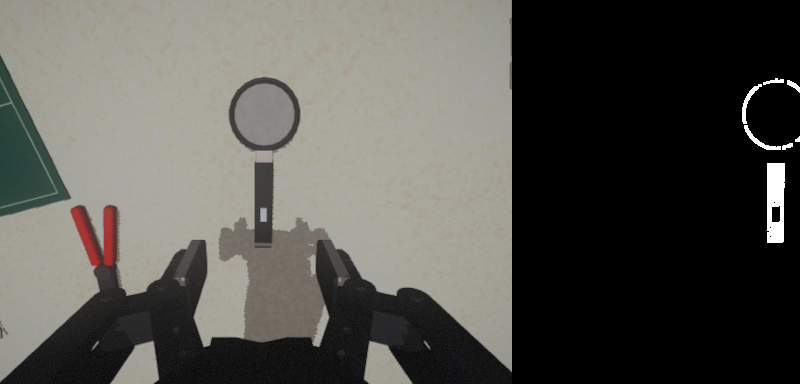

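The lens is at (264,115) with its handle straight down column 264, so the tool yaw already matches.

Run:
```python
from h import *
w=grab('wrist');v=cv2.cvtColor(w['frame'],cv2.COLOR_BGR2GRAY)
d=(v<75).astype(np.uint8)[70:153,220:310]
c=np.vstack(cv2.findContours(d,0,2)[0])[:,0]+[220,70]
P=np.array([plane(w,*p,.014)[:2] for p in c]).astype(np.float32)*1000
(cx,cy),rad=cv2.minEnclosingCircle(P);print(cx,cy,rad)
h=np.array([402.3,-294.5]);L=np.array([cx,cy]);u=(L-h)/np.linalg.norm(L-h);yaw=np.degrees(np.arctan2(u[1],u[0]))
print('yaw',yaw,'grip',L-65*u,'tcp',r.get_obs()['tcp_pos'])
```

```text
492.0556945800781 -322.8058166503906 35.21112823486328
yaw -17.50345750247433 grip [ 430.06527239 -303.25619885] tcp [ 0.43067268 -0.29901497  0.17510369]
```

Emit:
send_rows(
  deltas=[
    {"dx": 0,"dy": -2,"dz": -35,"rx": 0,"ry": 0,"rz": -0.4},
    {"dx": 0,"dy": -2,"dz": -70,"rx": 0,"ry": 0,"rz": -0.4},
    {"dx": 0,"dy": -2,"dz": -105,"rx": 0,"ry": 0,"rz": -0.4},
    {"dx": 0,"dy": -2,"dz": -135,"rx": 0,"ry": 0,"rz": -0.4},
    {"dx": 0,"dy": -2,"dz": -150,"rx": 0,"ry": 0,"rz": -0.4},
  ],
)

```text
clock: 12.0
tcp_pos: [0.4292, -0.2995, 0.0221]
orientation: [-3.104, 0.47, 0.006]
contact_force: [-0.4, -0.2, 0.8]
grip_width: 0.0604
gripper_force: 0.0
```

Emit:
send_rows(
  deltas=[
    {"dx": 0,"dy": 0,"dz": -5,"rx": 0,"ry": 0,"rz": 0},
    {"dx": 0,"dy": 0,"dz": -10,"rx": 0,"ry": 0,"rz": 0},
    {"dx": 0,"dy": 0,"dz": -10,"rx": 0,"ry": 0,"rz": 0},
    {"dx": 0,"dy": 0,"dz": -10,"rx": 0,"ry": 0,"rz": 0},
  ],
)

```text
clock: 12.33
tcp_pos: [0.4313, -0.3026, 0.0163]
orientation: [3.105, -0.474, 0.003]
contact_force: [-1.6, 1.0, -0.6]
grip_width: 0.0599
gripper_force: 0.0
```

Emit:
send_rows(
  deltas=[
    {"dx": 0,"dy": 0,"dz": 0,"rx": 0,"ry": 0,"rz": 0},
    {"dx": 0,"dy": 0,"dz": 0,"rx": 0,"ry": 0,"rz": 0},
    {"dx": 0,"dy": 0,"dz": 0,"rx": 0,"ry": 0,"rz": 0},
    {"dx": 0,"dy": 0,"dz": 0,"rx": 0,"ry": 0,"rz": 0},
    {"dx": 0,"dy": 0,"dz": 0,"rx": 0,"ry": 0,"rz": 0},
  ],
  jaw=10,
  newtons=60,
)

```text
clock: 12.75
tcp_pos: [0.4308, -0.3029, 0.0163]
orientation: [3.105, -0.475, 0.002]
contact_force: [-1.3, 0.8, 7.5]
grip_width: 0.0183
gripper_force: 59.0
```

Emit:
send_rows(
  deltas=[
    {"dx": 0,"dy": 0,"dz": 0,"rx": 0,"ry": 0,"rz": 0},
    {"dx": 0,"dy": 0,"dz": 0,"rx": 0,"ry": 0,"rz": 0},
    {"dx": 0,"dy": 0,"dz": 0,"rx": 0,"ry": 0,"rz": 0},
    {"dx": 0,"dy": 0,"dz": 0,"rx": 0,"ry": 0,"rz": 0},
  ],
)

```text
clock: 13.08
tcp_pos: [0.4308, -0.3029, 0.0163]
orientation: [3.105, -0.475, 0.002]
contact_force: [-0.5, 0.8, 7.8]
grip_width: 0.0185
gripper_force: 59.0
```

Emit:
send_rows(
  deltas=[
    {"dx": 0,"dy": 0,"dz": 10,"rx": 0,"ry": 0,"rz": 0},
    {"dx": 0,"dy": 0,"dz": 35,"rx": 0,"ry": 0,"rz": 0},
    {"dx": 0,"dy": 0,"dz": 70,"rx": 0,"ry": 0,"rz": 0},
    {"dx": 0,"dy": 0,"dz": 105,"rx": 0,"ry": 0,"rz": 0},
    {"dx": 0,"dy": 0,"dz": 135,"rx": 0,"ry": 0,"rz": 0},
  ],
)

```text
clock: 13.5
tcp_pos: [0.4302, -0.3027, 0.153]
orientation: [3.105, -0.475, 0.001]
contact_force: [0.3, -1.2, -1.1]
grip_width: 0.0185
gripper_force: 59.0
```

Emit:
send_rows(
  deltas=[
    {"dx": 5,"dy": 15,"dz": 0,"rx": 0,"ry": 0,"rz": 0},
    {"dx": 16,"dy": 45,"dz": 0,"rx": 0,"ry": 0,"rz": 0},
    {"dx": 28,"dy": 77,"dz": 0,"rx": 0,"ry": 0,"rz": 0},
    {"dx": 40,"dy": 110,"dz": 0,"rx": 0,"ry": 0,"rz": 0},
    {"dx": 52,"dy": 143,"dz": 0,"rx": 0,"ry": 0,"rz": 0},
  ],
)

```text
clock: 13.92
tcp_pos: [0.4824, -0.1584, 0.1512]
orientation: [3.105, -0.476, 0.001]
contact_force: [1.8, -0.3, -0.5]
grip_width: 0.0179
gripper_force: 59.1
```

Emit:
send_rows(
  deltas=[
    {"dx": 12,"dy": 33,"dz": 0,"rx": 0,"ry": 0,"rz": 0},
    {"dx": 24,"dy": 66,"dz": 0,"rx": 0,"ry": 0,"rz": 0},
    {"dx": 36,"dy": 99,"dz": 0,"rx": 0,"ry": 0,"rz": 0},
    {"dx": 48,"dy": 132,"dz": 0,"rx": 0,"ry": 0,"rz": 0},
    {"dx": 59,"dy": 163,"dz": 0,"rx": 0,"ry": 0,"rz": 0},
  ],
)

```text
clock: 14.33
tcp_pos: [0.5416, 0.0053, 0.1511]
orientation: [-3.105, 0.474, -0.001]
contact_force: [0.4, -0.7, -1.1]
grip_width: 0.0181
gripper_force: 59.1
```

Emit:
send_rows(
  deltas=[
    {"dx": 10,"dy": 28,"dz": 0,"rx": 0,"ry": 0,"rz": 0},
    {"dx": 20,"dy": 54,"dz": 0,"rx": 0,"ry": 0,"rz": 0},
    {"dx": 27,"dy": 74,"dz": 0,"rx": 0,"ry": 0,"rz": 0},
    {"dx": 30,"dy": 83,"dz": -5,"rx": 0,"ry": 0,"rz": 0},
    {"dx": 30,"dy": 83,"dz": -10,"rx": 0,"ry": 0,"rz": 0},
  ],
)

```text
clock: 14.75
tcp_pos: [0.5718, 0.0891, 0.1406]
orientation: [-3.105, 0.469, -0.002]
contact_force: [0.4, -0.2, -1.3]
grip_width: 0.018
gripper_force: 59.1
```

Emit:
send_rows(
  deltas=[
    {"dx": 0,"dy": 0,"dz": 0,"rx": 0,"ry": 0,"rz": 0},
    {"dx": 0,"dy": 0,"dz": 0,"rx": 0,"ry": 0,"rz": 0},
    {"dx": 0,"dy": 0,"dz": 0,"rx": 0,"ry": 0,"rz": 0},
  ],
)

```text
clock: 15.0
tcp_pos: [0.5709, 0.084, 0.1402]
orientation: [3.103, -0.479, -0.001]
contact_force: [0.2, -0.4, -0.8]
grip_width: 0.018
gripper_force: 59.1
```

```bash
cat > chk.py <<'E'
from h import *
import sys
o=r.get_obs();print(o['clock'],o['tcp_pos'],o['orientation'],o['gripper_force'])
w=grab('wrist');a=grab('scene');b=grab('top')
C=cloud(w);v=cv2.cvtColor(w['frame'],cv2.COLOR_BGR2GRAY)
m=(C[...,2]>.08)&(C[...,2]<.17)&(w['z_map']>0)&(C[...,0]>.58)&(v<80)&(abs(C[...,1]-.067)<.05)
p=C[m];A=np.c_[p[:,:2]-p[:,:2].mean(0),np.ones(len(p))]
k=m*0
for _ in range(3):
    s=np.linalg.lstsq(A,p[:,2],rcond=None)[0];e=abs(A@s-p[:,2]);g=e<.006;A,p=A[g],p[g]
print('wrist frame plane slopes/height',s,len(p),'xy mid',(p.max(0)+p.min(0))[:2]/2)
for n,f in(('scene',a),('top',b)):
    C=cloud(f);v=cv2.cvtColor(f['frame'],cv2.COLOR_BGR2GRAY)
    m=(C[...,2]>.1)&(C[...,2]<.16)&(C[...,0]>.6)&(C[...,0]<.69)&(C[...,1]>.02)&(C[...,1]<.115)&(v<70)
    q=C[m];
    if len(q):print(n,len(q),np.median(q,0),(q.max(0)+q.min(0))/2)
    h=cv2.cvtColor(f['frame'],cv2.COLOR_BGR2HSV)
    m=(h[...,1]>130)&((h[...,0]<8)|(h[...,0]>172))&(C[...,2]>.1)&(C[...,2]<.16)&(C[...,0]>.7)&(C[...,0]<.82)
    q=C[m];
    if len(q):print(n,'pointer',len(q),np.median(q,0),np.percentile(q[:,2],[10,90]))
s=sys.argv[1]
cv2.imwrite(f'pics/{s}.png',np.hstack([w['frame'][:,80:440],cv2.resize(a['frame'][140:268,210:350],(420,384))]))
E
python3 chk.py c1
```

```text
15.0 [0.57087755 0.08399595 0.14016404] [ 3.10346889e+00 -4.79002663e-01 -9.15617613e-04] 59.05434608459473
wrist frame plane slopes/height [-0.02024261  0.00891489  0.1374274 ] 4632 xy mid [0.62398798 0.0666441 ]
scene 196 [0.64811695 0.05986649 0.13463409] [0.63605806 0.06373828 0.13197803]
scene pointer 80 [0.76993482 0.13946265 0.12929246] [0.12452767 0.13075379]
top 121 [0.63985187 0.04149457 0.13591614] [0.63451328 0.04874284 0.13308643]
top pointer 46 [0.78418876 0.57242984 0.10500432] [0.10122565 0.12879535]
```

View pics/c1.png

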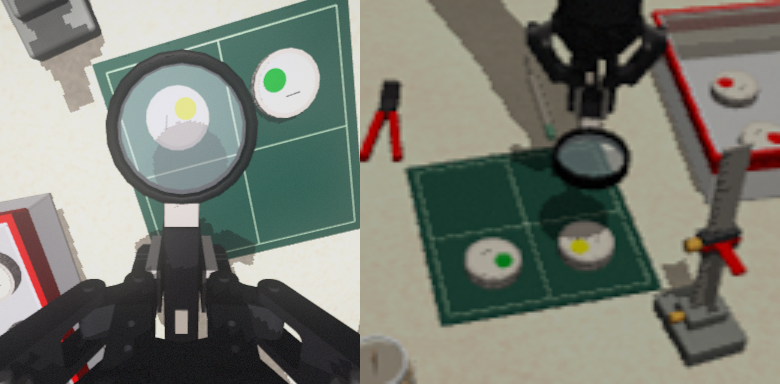

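The wrist view shows the ring around (182,125) with the yellow lid seen through it at (178,118). The scene view shows it level over the lid. I'll measure the ring centre at the frame's height.

```bash
cat > ring.py <<'E'
from h import *
w=grab('wrist');o=r.get_obs();v=cv2.cvtColor(w['frame'],cv2.COLOR_BGR2GRAY);zt=o['tcp_pos'][2]-.0093+.007
d=np.zeros_like(v);d[40:200,180:345]=(v<70)[40:200,180:345]
c=np.vstack(cv2.findContours(d,0,2)[0])[:,0]
P=np.array([plane(w,*p,zt)[:2] for p in c]).astype(np.float32)*1000
P=P[np.linalg.norm(P-[633,66],axis=1)<44]
(cx,cy),rad=cv2.minEnclosingCircle(P);print('ring',cx,cy,rad,cv2.fitEllipse(cv2.convexHull(P)))
h=cv2.cvtColor(w['frame'],cv2.COLOR_BGR2HSV)
def lid(z=.017):
    m=np.zeros_like(v);m[60:160,195:310]=((v>150)&(h[...,1]<40)|((h[...,0]>20)&(h[...,0]<35)&(h[...,1]>70)))[60:160,195:310]
    c=max(cv2.findContours(m,0,2)[0],key=cv2.contourArea);P=np.array([plane(w,*p,z)[:2] for p in c[:,0]]).astype(np.float32)*1000
    return cv2.minEnclosingCircle(P)
print('lid?',lid(),'tcp',o['tcp_pos'])
E
python3 ring.py
```

```text
ring 632.907958984375 65.4990005493164 35.19807815551758 ((633.3005981445312, 64.170654296875), (66.70894622802734, 69.88663482666016), 98.09638977050781)
lid? ((626.5408935546875, 69.52088165283203), 53.29574203491211) tcp [0.57139255 0.08542327 0.14053545]
```

Emit:
send_rows(
  deltas=[
    {"dx": 0,"dy": 1,"dz": -1,"rx": 0,"ry": 0,"rz": 0},
    {"dx": 0,"dy": 2,"dz": -3,"rx": 0,"ry": 0,"rz": 0},
    {"dx": 0,"dy": 2,"dz": -3,"rx": 0,"ry": 0,"rz": 0},
    {"dx": 0,"dy": 2,"dz": -3,"rx": 0,"ry": 0,"rz": 0},
    {"dx": 0,"dy": 2,"dz": -3,"rx": 0,"ry": 0,"rz": 0},
  ],
)

```text
clock: 15.62
tcp_pos: [0.5713, 0.0884, 0.1372]
orientation: [3.105, -0.475, -0.0]
contact_force: [-0.7, -0.5, -1.5]
grip_width: 0.0181
gripper_force: 59.1
```

Emit:
send_rows(
  deltas=[
    {"dx": 0,"dy": 0,"dz": 0,"rx": 0,"ry": 0,"rz": 0},
    {"dx": 0,"dy": 0,"dz": 0,"rx": 0,"ry": 0,"rz": 0},
    {"dx": 0,"dy": 0,"dz": 0,"rx": 0,"ry": 0,"rz": 0},
    {"dx": 0,"dy": 0,"dz": 0,"rx": 0,"ry": 0,"rz": 0},
    {"dx": 0,"dy": 0,"dz": 0,"rx": 0,"ry": 0,"rz": 0},
  ],
)

```text
clock: 16.03
tcp_pos: [0.5714, 0.0883, 0.1373]
orientation: [3.105, -0.475, 0.0]
contact_force: [-0.5, 0.2, -0.6]
grip_width: 0.018
gripper_force: 59.1
```

Emit:
send_rows(
  deltas=[
    {"dx": 0,"dy": 0,"dz": 0,"rx": 0,"ry": 0,"rz": 0},
    {"dx": 0,"dy": 0,"dz": 0,"rx": 0,"ry": 0,"rz": 0},
    {"dx": 0,"dy": 0,"dz": 0,"rx": 0,"ry": 0,"rz": 0},
    {"dx": 0,"dy": 0,"dz": 0,"rx": 0,"ry": 0,"rz": 0},
    {"dx": 0,"dy": 0,"dz": 0,"rx": 0,"ry": 0,"rz": 0},
  ],
)

```text
clock: 16.45
tcp_pos: [0.5714, 0.0884, 0.1373]
orientation: [3.105, -0.475, 0.0]
contact_force: [0.5, 0.5, -0.0]
grip_width: 0.0184
gripper_force: 59.1
```

```bash
python3 ring.py; python3 chk.py c2
```

```text
ring 632.9815063476562 68.93407440185547 35.210716247558594 ((633.2962646484375, 67.89261627197266), (67.32759857177734, 69.93647003173828), 96.14708709716797)
lid? ((626.4531860351562, 72.98648834228516), 52.42405700683594) tcp [0.57136604 0.08835243 0.13733332]
16.5 [0.57136604 0.08835243 0.13733332] [ 3.10547644e+00 -4.74908030e-01  1.08568581e-04] 59.05395805835724
wrist frame plane slopes/height [-0.02167588  0.01563993  0.13485202] 4358 xy mid [0.62433498 0.07092776]
scene 202 [0.64695376 0.06270866 0.13229425] [0.63552107 0.06752411 0.12792544]
scene pointer 80 [0.77147236 0.13949484 0.12898541] [0.1259184 0.1315733]
top 123 [0.63876534 0.04587236 0.13310917] [0.63464658 0.05291111 0.12857195]
top pointer 39 [0.78419379 0.57176588 0.10395933] [0.10085547 0.12993707]
```

```bash
python3 -c "
from bench import r
print(r.hand_in())"
```

```text
the job is handed in; nothing more can be done
None
```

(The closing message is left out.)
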